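Set the stock flip tags on the sample-tin rack

TASK

The bins of coffee-sample tins have been restocked, but their tags have not been set. With a fingertip, gently push over the hinged tags that are wrong, so that the tag in front of every full bin (six tins) shows its green face and the tag in front of a bin that is not full shows its red face. Do not pinch or force the tags, and leave the bins, glasses and other things standing where they are.

Things in the scene. Friction and masses are not known exactly. Their poses are not given: they have to be found in the camera images.
- rack: fixed bench rack, 300 mm deep (x), 600 wide (y). Origin: centre of its underside, on the bench; x to the back, y to the robot's left. A 12 mm base plate carries four bins 140 mm apart. In front of them, 100 mm to -x of the origin, runs the plywood tag board, 81 mm deep; its top slopes, facing up and 15 degrees towards -x, 44 to 66 mm above the bench.
- flap_a (a joint): hinge of tag a's leaf, rad: +0.9 = leaning to the rack's -y side on its stop, GREEN face (white dot) up; -0.9 = leaning to +y on its stop, RED face (white bar) up; 0 = square to the board. It turns freely: pushed past 0 it falls to the other side by its own weight (28 to 46 g). Smooth enamel; under 1 N turns it, 20 N harms it.
- flap_a_edge (a point): middle of the free edge of tag a's leaf, a white bead 7 mm thick, 48 mm long, parallel to the hinge and 55 mm from it. The leaf is 46 mm wide, 3 mm thick. At rest the edge stands 43 mm sideways of the hinge and 33 mm higher; two leaves leaning towards each other leave 47 mm between their edges. A fingertip carried on far past the hinge presses the fallen leaf on its stop.
- tag_a: fixed bracket of tag a, 57 mm long, 40 wide; it belongs to the bin straight behind it (155 mm to +x, within 6 mm). Origin on the tag board's top, 55 mm above the bench; axes parallel to the rack's. The hinge axis passes 12 mm above and 3 mm to -x of the origin, along the rack's x, rising 15 degrees to +x; the bracket ends 15 mm above the axis at most.
- flap_b (a joint): hinge of tag b's leaf, rad: +0.9 = leaning to the rack's -y side on its stop, GREEN face (white dot) up; -0.9 = leaning to +y on its stop, RED face (white bar) up; 0 = square to the board. It turns freely: pushed past 0 it falls to the other side by its own weight (28 to 46 g). Smooth enamel; under 1 N turns it, 20 N harms it.
- flap_b_edge (a point): middle of the free edge of tag b's leaf, a white bead 7 mm thick, 48 mm long, parallel to the hinge and 55 mm from it. The leaf is 46 mm wide, 3 mm thick. At rest the edge stands 43 mm sideways of the hinge and 33 mm higher; two leaves leaning towards each other leave 47 mm between their edges. A fingertip carried on far past the hinge presses the fallen leaf on its stop.
- tag_b: fixed bracket of tag b, 57 mm long, 40 wide; it belongs to the bin straight behind it (155 mm to +x, within 6 mm). Origin on the tag board's top, 55 mm above the bench; axes parallel to the rack's. The hinge axis passes 12 mm above and 3 mm to -x of the origin, along the rack's x, rising 15 degrees to +x; the bracket ends 15 mm above the axis at most.
- flap_c (a joint): hinge of tag c's leaf, rad: +0.9 = leaning to the rack's -y side on its stop, GREEN face (white dot) up; -0.9 = leaning to +y on its stop, RED face (white bar) up; 0 = square to the board. It turns freely: pushed past 0 it falls to the other side by its own weight (28 to 46 g). Smooth enamel; under 1 N turns it, 20 N harms it.
- flap_c_edge (a point): middle of the free edge of tag c's leaf, a white bead 7 mm thick, 48 mm long, parallel to the hinge and 55 mm from it. The leaf is 46 mm wide, 3 mm thick. At rest the edge stands 43 mm sideways of the hinge and 33 mm higher; two leaves leaning towards each other leave 47 mm between their edges. A fingertip carried on far past the hinge presses the fallen leaf on its stop.
- tag_c: fixed bracket of tag c, 57 mm long, 40 wide; it belongs to the bin straight behind it (155 mm to +x, within 6 mm). Origin on the tag board's top, 55 mm above the bench; axes parallel to the rack's. The hinge axis passes 12 mm above and 3 mm to -x of the origin, along the rack's x, rising 15 degrees to +x; the bracket ends 15 mm above the axis at most.
- flap_d (a joint): hinge of tag d's leaf, rad: +0.9 = leaning to the rack's -y side on its stop, GREEN face (white dot) up; -0.9 = leaning to +y on its stop, RED face (white bar) up; 0 = square to the board. It turns freely: pushed past 0 it falls to the other side by its own weight (28 to 46 g). Smooth enamel; under 1 N turns it, 20 N harms it.
- flap_d_edge (a point): middle of the free edge of tag d's leaf, a white bead 7 mm thick, 48 mm long, parallel to the hinge and 55 mm from it. The leaf is 46 mm wide, 3 mm thick. At rest the edge stands 43 mm sideways of the hinge and 33 mm higher; two leaves leaning towards each other leave 47 mm between their edges. A fingertip carried on far past the hinge presses the fallen leaf on its stop.
- tag_d: fixed bracket of tag d, 57 mm long, 40 wide; it belongs to the bin straight behind it (155 mm to +x, within 6 mm). Origin on the tag board's top, 55 mm above the bench; axes parallel to the rack's. The hinge axis passes 12 mm above and 3 mm to -x of the origin, along the rack's x, rising 15 degrees to +x; the bracket ends 15 mm above the axis at most.
- bin_full_1: FULL blue stock bin: 155 mm deep (x), 118 mm wide, 76 mm high (front wall 42 mm), holding all six cream-lidded sample tins (57 mm tall, two by three). Loose on the rack. Origin: centre of its underside.
- bin_full_2: FULL blue stock bin: 155 mm deep (x), 118 mm wide, 76 mm high (front wall 42 mm), holding all six cream-lidded sample tins (57 mm tall, two by three). Loose on the rack. Origin: centre of its underside.
- bin_full_3: FULL blue stock bin: 155 mm deep (x), 118 mm wide, 76 mm high (front wall 42 mm), holding all six cream-lidded sample tins (57 mm tall, two by three). Loose on the rack. Origin: centre of its underside.
- bin_low: the same blue bin, NOT full: only two tins are left at its back. Origin: centre of its underside.
- glass_1: cupping glass, 76 mm across, 75 mm tall, loose in front of the tag board; a bystander. Origin: centre of its underside.
- glass_2: second cupping glass, same size, loose in front of the tag board; a bystander. Origin: centre of its underside.
- loose_tin: single sample tin, 45 mm across, 57 mm tall, loose in front of the tag board; a bystander. Origin: centre of its underside.
- spoon: steel cupping spoon with a wooden handle, lying on the bench to the right; a bystander. Origin: centre of its underside.
- mug: dark blue mug, 84 mm across, 100 mm tall, on the bench to the left; a bystander. Origin: centre of its underside.
There are look-alikes about, which are no part of the job. Leave any turquoise look-alike of the bin_low alone.

How it is judged (in metres and radians):
At the end, for the whole second after the job is handed in: every tag in front of a full bin leans on its green-up stop (joint above 0.75 rad) and the tag in front of the bin that is not full leans on its red-up stop (joint below -0.75 rad) ((((horizontal distance between tag_a and bin_full_1 below 0.18 m or horizontal distance between tag_a and bin_full_2 below 0.18 m or horizontal distance between tag_a and bin_full_3 below 0.18 m) and value of joint flap_a above 0.75 rad) or (horizontal distance between tag_a and bin_low below 0.18 m and value of joint flap_a below -0.75 rad)) and (((horizontal distance between tag_b and bin_full_1 below 0.18 m or horizontal distance between tag_b and bin_full_2 below 0.18 m or horizontal distance between tag_b and bin_full_3 below 0.18 m) and value of joint flap_b above 0.75 rad) or (horizontal distance between tag_b and bin_low below 0.18 m and value of joint flap_b below -0.75 rad)) and (((horizontal distance between tag_c and bin_full_1 below 0.18 m or horizontal distance between tag_c and bin_full_2 below 0.18 m or horizontal distance between tag_c and bin_full_3 below 0.18 m) and value of joint flap_c above 0.75 rad) or (horizontal distance between tag_c and bin_low below 0.18 m and value of joint flap_c below -0.75 rad)) and (((horizontal distance between tag_d and bin_full_1 below 0.18 m or horizontal distance between tag_d and bin_full_2 below 0.18 m or horizontal distance between tag_d and bin_full_3 below 0.18 m) and value of joint flap_d above 0.75 rad) or (horizontal distance between tag_d and bin_low below 0.18 m and value of joint flap_d below -0.75 rad))); the robot touches nothing.
It fails at once if a tag is pinched or forced (more than 20 N on it) (contact force between the fingers and tag_a above 20 N or contact force between the fingers and tag_b above 20 N or contact force between the fingers and tag_c above 20 N or contact force between the fingers and tag_d above 20 N).
It fails at once if a bin is lifted or pushed more than 15 mm from its place (distance of any of bin_full_1, bin_full_2, bin_full_3, bin_low from where it was at the start of the episode above 0.015 m).
It fails at once if a glass, the mug, the loose tin or the spoon is lifted or moved more than 20 mm (distance of any of glass_1, glass_2, loose_tin, spoon, mug from where it was at the start of the episode above 0.02 m).
It also fails if it takes over 58 s, if anything falls off the work surface, if the arm or the gripper's body presses on something with over 40 N, if the wrist force passes 120 N, or if a joint passes its speed limit or range.

ROBOT

A 6-joint arm with a two-finger parallel gripper is mounted at the origin on the work surface. World frame = base frame: x ahead of the robot, y to its left, z up, the work surface at z = 0. Lengths are in m, angles in degrees, forces in N, time in s.
With the tool pointing down it reaches from about 0.35 to 0.875 m from the base axis. Payload 4.2 kg.
Tool frame: the origin (TCP) lies at the very end of the fingers, on their centre line; the grasp point (between the pads) lies 19 mm behind it (tcp_to_grasp is the z of the grasp point in the tool frame, in m); z points along the fingers, y is the direction in which the jaws open and shut (so a half turn about z gives the same grasp; the last joint's range is limited). The gripper opens to 87 mm and grips with 3 to 60 N. Pads are 19 mm wide; open, the fingers measure 117 mm over their backs; the gripper's body (75 mm by 190 mm) begins 51 mm behind the grasp point.
Start: joints at [-54.569, 22.042, 0.453, 0, -68.411, -14.817], TCP at [0.22, -0.585, 0.223] pointing down, gripper open.
Joint ranges: [-179.83, 179.83], [-69.29, 118.12], [-61.27, 80.66], [-181.25, 117.63], [-171.15, -9.14], [-177.46, 177.46]. Speed limits (degrees/s): [159.86, 159.86, 180, 180, 180, 180].

INTERFACE

Orientations are given as a 3x3 rotation matrix whose columns are the frame's x, y, z axes.
In Python, from station import sense, capture, camera_params, finish_job, tcp_to_grasp gives the robot as it stands.
- The arm moves only by the shell command python3 -m inch 'ROWS'. ROWS is JSON, a list of rows, each an object of numbers: "jaw": the closure in counts, from 0 (fully open) to 255 (shut); "x", "y", "z": the shift along the world's x, y, z normalised to -1 to 1, where 1 is 0.06 m; "ax", "ay", "az": the turn, a rotation vector about the world's x, y, z normalised to -1 to 1, where 1 is 10 degrees. A call has 1 to 12 rows; each row shifts and turns the pose as measured when the row begins; what a row does not reach is not made up. A row lasts 1/8 s, in which the tool goes at most 62.5 mm and 10.7 degrees, less where a joint would pass 70% of its speed; a pose out of reach is approached as far as the arm can. A call with a number of a shift or a turn outside -1 to 1 is refused whole. A call with a gripper value outside its range is refused whole. The fingers move at their own pace and stop on an object; the grip force is fixed at half the most. Time passes only in rows, so rows that do not move let the fingers close. It gives the time, the measured TCP pose, the force and the opening at its end, in the units of the state.
- sense(): the state, without advancing time (a new reading comes with each control period).
- capture(name): name is "scene" or "top" or "wrist"; returns the picture (400x640x3 uint8, red, green, blue); there is no depth.
- camera_params(name): a dict with "vfov" (degrees; the focal length in pixels is half the picture's height over the tangent of half this angle, whatever the lens; pixels are square), "cx", "cy" (the principal point, pixels), "R" (3x3) and "t" (3): a world point X has camera coordinates R X + t. Camera axes: x right, y down, z forward; pixel columns grow to the right and rows downward; lengths in m; the calibration is good to about 2 mm. A picture is of the moment at which its call begins: read the wrist's pose just before it. camera_params takes no time and is no camera call; for the wrist camera it gives the pose at the moment of the call.
- finish_job(): hands the job in, once; it reports no verdict.
The state is a dict: "time_s": time; "joints": joint angles; "joint_velocities": joint speeds; "effort": joint torques, N m; "tcp_pos": TCP position; "ee_rot": TCP orientation; "wrist_force": force on the tool from outside, world axes, zero at the start; "moment": the same for the moment, N m; "gripper_width": opening from 0.0 (shut) to 1.0 (fully open).
Only numpy, scipy, OpenCV 4.12 (cv2) and the standard library are available. Lean on these libraries where they do the work, as an engineer would, in place of code of your own. Each camera call takes 0.05 s, during which the arm holds its last target.

## Working session

There is one attempt and no reset: what is moved stays moved. The work goes in short steps, Python scripts to look and compute and a shell command to move; the robot and the scene stay as the last step left them, time stands still between calls to the robot, and variables do not carry over. Pictures are saved under pics/ and viewed, and the job is handed in when it is done.

```bash
mkdir -p pics; ls; python3 - <<'E'
from station import *
import cv2
for n in ["scene","top","wrist"]:
    p=camera_params(n); im=capture(n)
    cv2.imwrite(f"pics/{n}0.png",cv2.cvtColor(im,cv2.COLOR_RGB2BGR)); print(n,p)
s=sense(); print(s); print(tcp_to_grasp)
E
```

```text
pics
scene {'vfov': 57.86253025997548, 'cx': 314.6584606211145, 'cy': 204.7909821264821, 'R': array([[-0.68158913,  0.73145404,  0.02027917],
       [ 0.48110382,  0.46884303, -0.74075996],
       [-0.55133961, -0.49513756, -0.67146365]]), 't': array([ 0.28471218, -0.19025655,  1.36347798])}
top {'vfov': 48.51420206734616, 'cx': 318.07243584137694, 'cy': 195.36119070179046, 'R': array([[-0.02653473, -0.99956766,  0.01266461],
       [-0.99197677,  0.02476249, -0.12397139],
       [ 0.12360419, -0.01585255, -0.99220497]]), 't': array([0.04266377, 0.46185336, 1.41638756])}
wrist {'vfov': 62.154963109751215, 'cx': 322.1786473720496, 'cy': 199.3545254297152, 'R': array([[-0.35188526,  0.93603949,  0.00261594],
       [ 0.89871124,  0.33706843,  0.28054051],
       [ 0.26171524,  0.10106905, -0.95983862]]), 't': array([ 0.62431669, -0.03381592,  0.39180968])}
{'time_s': 0.15, 'joints': array([-5.45667871e+01,  2.20807503e+01,  3.99078758e-01, -1.81637276e-02,
       -6.84104356e+01, -1.48152070e+01]), 'joint_velocities': array([ 0.02325146, -0.04110999,  0.18159037,  0.20216078, -0.09996131,
        0.0475706 ]), 'effort': array([-9.99416307e-05, -3.91051841e+01,  1.87587440e+01,  4.22232494e+00,
        1.23946843e-02, -1.35373602e-04]), 'tcp_pos': array([ 0.219925  , -0.58456345,  0.22172493]), 'ee_rot': array([[-9.35990028e-01, -3.52025834e-01, -6.91804359e-04],
       [-3.52026492e-01,  9.35988866e-01,  1.48071982e-03],
       [ 1.26269546e-04,  1.62947245e-03, -9.99998664e-01]]), 'wrist_force': array([-0.23327635,  0.49276343, -0.28062497]), 'moment': array([0.02837143, 0.03042315, 0.00679984]), 'gripper_width': 0.9966002624080229}
-0.0187
```

View pics/top0.png

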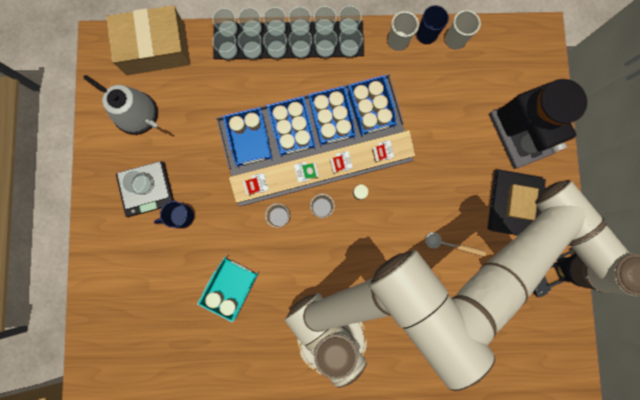

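View pics/scene0.png

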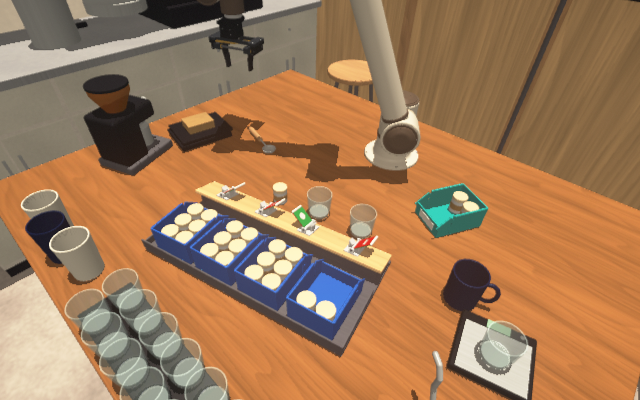

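```bash
python3 - <<'E'
import cv2
im=cv2.imread("pics/top0.png")[60:260,140:520]
cv2.imwrite("pics/top0z.png",cv2.resize(im,(798,420),interpolation=cv2.INTER_CUBIC))
E
```

```text
(no output)
```

View pics/top0z.png

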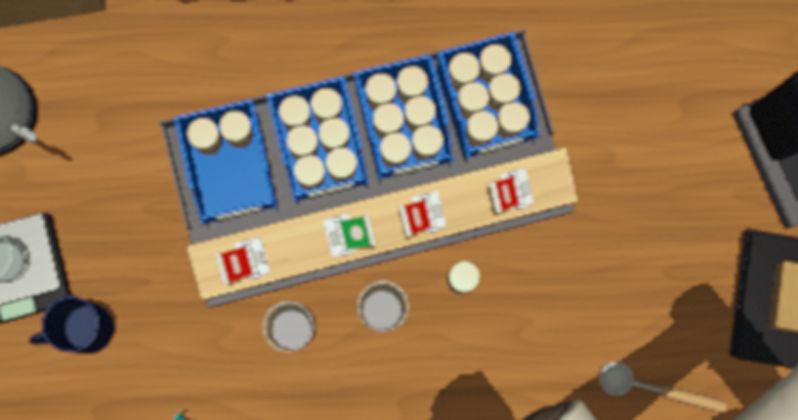

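The top view shows the low bin (two tins) at the far left, the +y end. The tags in full-picture pixels, left to right, are red (253,185), green (308,171), red (339,162) and red (382,151). So the two right-hand tags, numbers 3 and 4, look wrong. The gap between the green tag and tag 3 is narrow. Next I'll measure.

```bash
cat > h.py <<'E'
import numpy as np, cv2
from station import camera_params
def K(p):
    f=200/np.tan(np.radians(p['vfov'])/2); return f
def ray(p,u,v):
    f=K(p); d=np.array([(u-p['cx'])/f,(v-p['cy'])/f,1.])
    return -p['R'].T@p['t'], p['R'].T@d
def onz(p,u,v,z):
    o,d=ray(p,u,v); return o+d*(z-o[2])/d[2]
def proj(p,X):
    c=p['R']@np.array(X)+p['t']; f=K(p); return np.array([f*c[0]/c[2]+p['cx'],f*c[1]/c[2]+p['cy']])
def tri(pa,a,pb,b):
    o1,d1=ray(pa,*a);o2,d2=ray(pb,*b)
    A=np.stack([d1,-d2],1); s=np.linalg.lstsq(A,o2-o1,rcond=None)[0]
    x1=o1+s[0]*d1;x2=o2+s[1]*d2; return (x1+x2)/2,np.linalg.norm(x1-x2)
E
python3 - <<'E'
from h import *
im=cv2.imread("pics/top0.png"); p=camera_params("top")
hsv=cv2.cvtColor(im,cv2.COLOR_BGR2HSV)
roi=np.zeros(im.shape[:2],np.uint8); roi[60:260,200:430]=1
red=(((hsv[...,0]<6)|(hsv[...,0]>172))&(hsv[...,1]>150)&(hsv[...,2]>90)&(roi>0)).astype(np.uint8)
grn=((hsv[...,0]>50)&(hsv[...,0]<80)&(hsv[...,1]>120)&(roi>0)).astype(np.uint8)
for n,m in(("red",red),("grn",grn)):
    k,l,st,c=cv2.connectedComponentsWithStats(m)
    for i in range(1,k):
        if st[i,4]>15: print(n,c[i].round(1),st[i], onz(p,*c[i],0.084).round(4))
# blue rack plate corners
for q in [(164,124),(522,33),(206,305),(577,207)]:
    u=140+q[0]/2.1;v=60+q[1]/2.1; print(onz(p,u,v,0.012).round(3))
for q in [(186,246),(205,298),(568,150),(577,199)]:
    u=140+q[0]/2.1;v=60+q[1]/2.1; print('board',onz(p,u,v,0.055).round(3))
z=im[135:215,225:415]; cv2.imwrite("pics/tags_z.png",cv2.resize(z,(798,336),interpolation=cv2.INTER_CUBIC))
s=cv2.imread("pics/scene0.png")[170:270,205:395]; cv2.imwrite("pics/scene_z.png",cv2.resize(s,(798,420),interpolation=cv2.INTER_CUBIC))
E
```

```text
red [381.2 151.8] [377 145   9  15  68] [ 0.5901 -0.1725  0.084 ]
red [338.6 162.8] [333 156  11  15  80] [ 0.5578 -0.0359  0.084 ]
red [252.5 185.5] [246 178  13  16 107] [0.4921 0.2363 0.084 ]
grn [308.4 170.8] [303 164  13  14  85] [0.5345 0.0602 0.084 ]
[0.731 0.359 0.012]
[ 0.87  -0.221  0.012]
[0.439 0.293 0.012]
[ 0.58  -0.295  0.012]
board [0.525 0.316 0.055]
board [0.445 0.288 0.055]
board [ 0.662 -0.276  0.055]
board [ 0.584 -0.286  0.055]
```

View pics/tags_z.png

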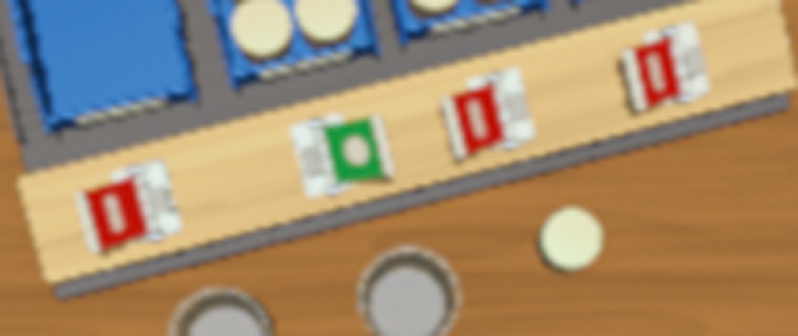

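View pics/scene_z.png

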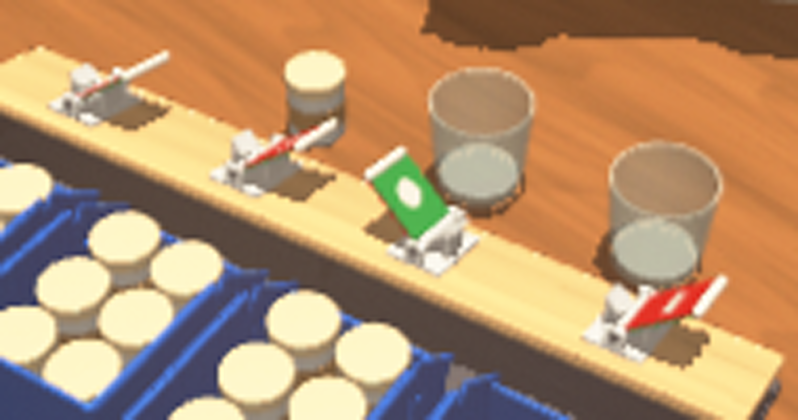

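```bash
python3 - <<'E'
from h import *
pt=camera_params("top");ps=camera_params("scene")
T={1:(88,221),2:(382,149),3:(454,131),4:(631,86)}
S={1:(709,297),2:(386,164),3:(321,132),4:(152,65)}
# bin centres from top: front lip mids at z~.054
E=[]
for i in T:
    a=(225+T[i][0]/4.2,135+T[i][1]/4.2); b=(205+S[i][0]/4.2,170+S[i][1]/4.2)
    X,e=tri(pt,a,ps,b); print(i,'tri',X.round(4),'miss',round(e,4),'z=.1',onz(pt,*a,0.1).round(4),onz(ps,*b,0.1).round(4))
    E.append(onz(pt,*a,0.1))
E=np.array(E)
# rack axes from plate corners
c=np.array([onz(pt,140+q[0]/2.1,60+q[1]/2.1,0.012)[:2] for q in [(164,124),(522,33),(206,305),(577,207)]])
ey=(c[0]-c[1]+c[2]-c[3]);print('w',np.linalg.norm(c[0]-c[1]),np.linalg.norm(c[2]-c[3]),np.linalg.norm(c[0]-c[2]))
ey/=np.linalg.norm(ey); print('yaw plate',np.degrees(np.arctan2(-ey[0],ey[1])), 'ctr',c.mean(0))
d=E[0]-E[2]; print('yaw tags 1-3',np.degrees(np.arctan2(-d[0],d[1])),np.linalg.norm(d))
d=E[0]-E[3]; print('yaw tags 1-4',np.degrees(np.arctan2(-d[0],d[1])),np.linalg.norm(d))
yaw=np.arctan2(-d[0],d[1]); ey=np.array([-np.sin(yaw),np.cos(yaw)])
H=[]
for i in range(4):
    s=-1 if i!=1 else 1
    h=E[i,:2]+s*0.043*ey; H.append(h)
    print('hinge',i+1,h.round(4),'pos along y',(h@ey).round(4),'along x',(h@[np.cos(yaw),np.sin(yaw)]).round(4),'edge y',(E[i,:2]@ey).round(4))
E
```

```text
1 tri [0.4826 0.2566 0.0982] miss 0.0048 z=.1 [0.4836 0.2543 0.1   ] [0.4828 0.2594 0.1   ]
2 tri [0.5323 0.0369 0.0967] miss 0.0014 z=.1 [0.5321 0.0364 0.1   ] [0.5344 0.0401 0.1   ]
3 tri [ 0.5429 -0.0156  0.0991] miss 0.0049 z=.1 [ 0.5444 -0.0174  0.1   ] [ 0.5424 -0.0126  0.1   ]
4 tri [ 0.5751 -0.1502  0.0979] miss 0.0018 z=.1 [ 0.5753 -0.1505  0.1   ] [ 0.5761 -0.1471  0.1   ]
w 0.5966063194418413 0.6054531929742258 0.29966939242208424
yaw plate 13.515701212192713 ctr [0.65521471 0.03397232]
yaw tags 1-3 12.618554834865368 0.278413145952805
yaw tags 1-4 12.768105203333738 0.4150760972309812
hinge 1 [0.4931 0.2124] pos along y 0.0981 along x 0.5278 edge y 0.1411
hinge 2 [0.5226 0.0784] pos along y -0.0391 along x 0.527 edge y -0.0821
hinge 3 [ 0.5539 -0.0593] pos along y -0.1803 along x 0.5271 edge y -0.1373
hinge 4 [ 0.5848 -0.1925] pos along y -0.3169 along x 0.5278 edge y -0.2739
```

Triangulated edge heights are 97–99 mm against the expected 100, tag spacing is about 138 mm and rack yaw about 13°, so the measurements agree with the given sizes. Now I'll shut the fingers, turn the jaw axis parallel to the hinges and travel to above tag 4's left side.

```bash
python3 -m inch '[{"jaw":255,"x":0.58,"y":0.76,"az":0.82},{"jaw":255,"x":0.58,"y":0.76,"az":0.82},{"jaw":255,"x":0.58,"y":0.76,"az":0.82},{"jaw":255,"x":0.58,"y":0.76,"az":0.82},{"jaw":255,"x":0.58,"y":0.76,"az":0.82},{"jaw":255,"x":0.58,"y":0.76,"az":0.82},{"jaw":255,"x":0.58,"y":0.76,"az":0.82},{"jaw":255,"x":0.58,"y":0.76,"az":0.82},{"jaw":255,"x":0.58,"y":0.76,"az":0.82}]'
```

```text
$[0]: bad value
```

```bash
python3 -m inch '[{"jaw":255,"x":0.58,"y":0.76,"z":0,"ax":0,"ay":0,"az":0.82}]'; python3 -m inch --help | head -20
```

```text
time_s: 0.28
tcp_pos: [0.2536, -0.5401, 0.2205]
ee_rot: [[-0.877, -0.481, -0.002], [-0.481, 0.877, 0.002], [0.001, 0.003, -1.0]]
wrist_force: [1.4, 0.6, -0.8]
gripper_width: 0.948invalid input: not JSON, or not a number
```

All keys are needed in each row. Continuing.

```bash
python3 -m inch '[{"jaw":255,"x":0.58,"y":0.76,"z":0,"ax":0,"ay":0,"az":0.82},{"jaw":255,"x":0.58,"y":0.76,"z":0,"ax":0,"ay":0,"az":0.82},{"jaw":255,"x":0.58,"y":0.76,"z":0,"ax":0,"ay":0,"az":0.82},{"jaw":255,"x":0.58,"y":0.76,"z":0,"ax":0,"ay":0,"az":0.82},{"jaw":255,"x":0.58,"y":0.76,"z":0,"ax":0,"ay":0,"az":0.82},{"jaw":255,"x":0.58,"y":0.76,"z":0,"ax":0,"ay":0,"az":0.82},{"jaw":255,"x":0.58,"y":0.76,"z":0,"ax":0,"ay":0,"az":0.82},{"jaw":255,"x":0.58,"y":0.76,"z":0,"ax":0,"ay":0,"az":0.82}]'
```

```text
time_s: 1.27
tcp_pos: [0.5373, -0.1626, 0.2187]
ee_rot: [[0.112, -0.994, -0.005], [-0.994, -0.112, -0.001], [0.0, 0.005, -1.0]]
wrist_force: [1.0, -0.3, -0.4]
gripper_width: 0.062
```

```bash
python3 -m inch '[{"jaw":255,"x":0.5,"y":0.6,"z":0,"ax":0,"ay":0,"az":0.66},{"jaw":255,"x":0,"y":0,"z":0,"ax":0,"ay":0,"az":0}]'; python3 - <<'E'
from station import *
import cv2
for n in ["top","wrist","scene"]:
    cv2.imwrite(f"pics/{n}1.png",cv2.cvtColor(capture(n),cv2.COLOR_RGB2BGR))
s=sense();print(s['tcp_pos'],s['ee_rot'],s['wrist_force'])
im=cv2.imread("pics/scene1.png")[140:270,200:400]; cv2.imwrite("pics/scene1z.png",cv2.resize(im,None,fx=4,fy=4,interpolation=cv2.INTER_CUBIC))
E
```

```text
time_s: 1.52
tcp_pos: [0.5697, -0.1219, 0.2176]
ee_rot: [[0.234, -0.972, -0.006], [-0.972, -0.234, -0.001], [-0.0, 0.006, -1.0]]
wrist_force: [0.2, 1.0, -0.1]
gripper_width: 0.003
[ 0.56762896 -0.12469833  0.21812804] [[ 2.29547007e-01 -9.73276452e-01 -6.41249640e-03]
 [-9.73297576e-01 -2.29541975e-01 -1.51994234e-03]
 [ 7.38699738e-06  6.59016541e-03 -9.99978285e-01]] [-0.10513774 -0.21815972 -0.63612358]
```

View pics/wrist1.png

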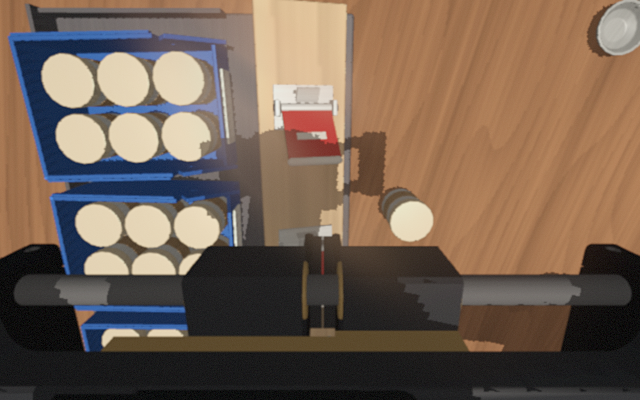

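View pics/scene1z.png

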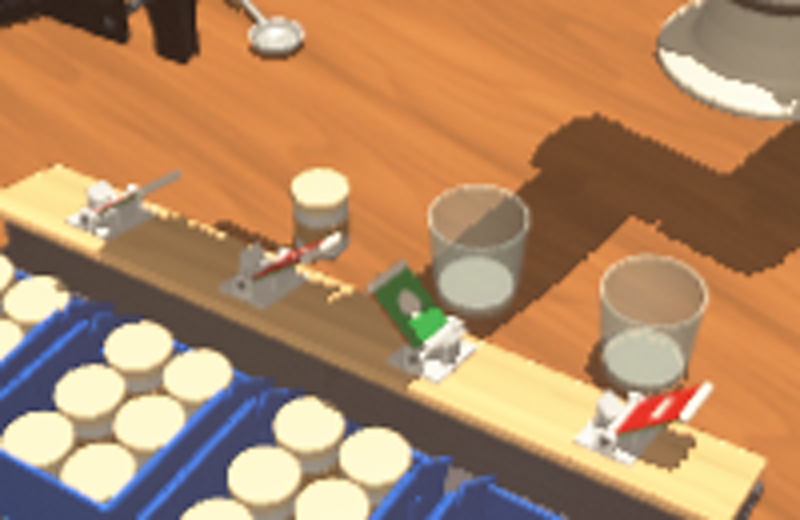

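The wrist view shows tag 4 red, with its bead from (288,162) to (340,157). The scene view shows everything else undisturbed. I'll cross-check the bead position and work out the descent.

```bash
python3 - <<'E'
from h import *
from station import sense
p=camera_params("wrist")
a=onz(p,288,162,0.094);b=onz(p,340,157,0.106)
for q in [(288,162),(314,160),(340,157)]: print(onz(p,*q,0.1).round(4))
t=sense()['tcp_pos'];yaw=np.radians(13);ex=np.array([np.cos(yaw),np.sin(yaw)]);ey=np.array([-ex[1],ex[0]])
e=onz(p,314,160,.1)[:2]
print('tcp rel edge (rack x,y)',(t[:2]-e)@ex,(t[:2]-e)@ey)
E
```

```text
[ 0.6013 -0.1462  0.1   ]
[ 0.5801 -0.1529  0.1   ]
[ 0.5592 -0.1605  0.1   ]
tcp rel edge (rack x,y) -0.005773326447196319 0.03031420285912165
```

```bash
python3 -m inch '[{"jaw":255,"x":0,"y":0,"z":-0.7,"ax":0,"ay":0,"az":0},{"jaw":255,"x":0,"y":0,"z":-0.7,"ax":0,"ay":0,"az":0},{"jaw":255,"x":0,"y":0,"z":-0.5,"ax":0,"ay":0,"az":0},{"jaw":255,"x":0,"y":0,"z":0,"ax":0,"ay":0,"az":0}]'; python3 - <<'E'
from station import *
import cv2
cv2.imwrite("pics/wrist2.png",cv2.cvtColor(capture("wrist"),cv2.COLOR_RGB2BGR))
cv2.imwrite("pics/top2.png",cv2.cvtColor(capture("top"),cv2.COLOR_RGB2BGR))
im=cv2.cvtColor(capture("scene"),cv2.COLOR_RGB2BGR)[100:260,180:380]; cv2.imwrite("pics/scene2z.png",cv2.resize(im,None,fx=3.7,fy=3.7,interpolation=cv2.INTER_CUBIC))
s=sense();print(s['tcp_pos'],s['wrist_force'])
E
```

```text
time_s: 2.17
tcp_pos: [0.5647, -0.1299, 0.1035]
ee_rot: [[0.22, -0.975, -0.003], [-0.975, -0.22, -0.002], [0.001, 0.004, -1.0]]
wrist_force: [-1.0, 0.4, 0.7]
gripper_width: 0.002
[ 0.5680246  -0.12946308  0.10721585] [ 0.25254579 -0.0340494  -0.27556008]
```

View pics/scene2z.png

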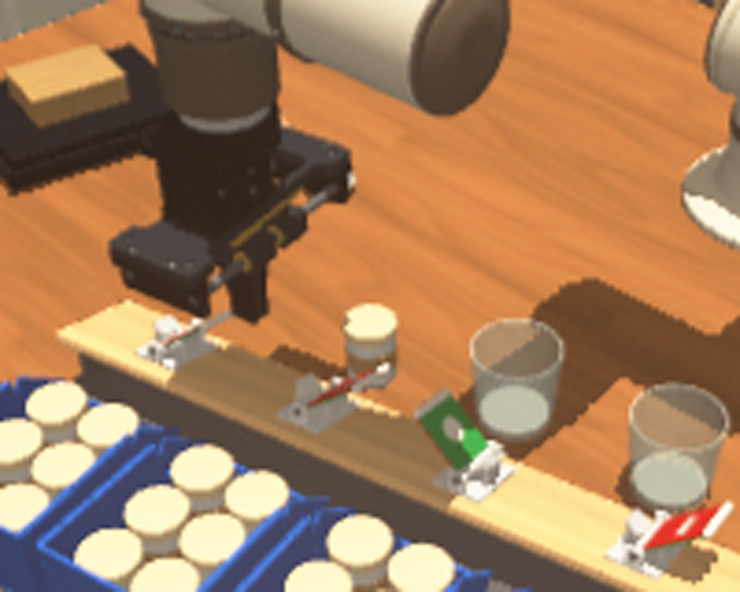

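View pics/wrist2.png

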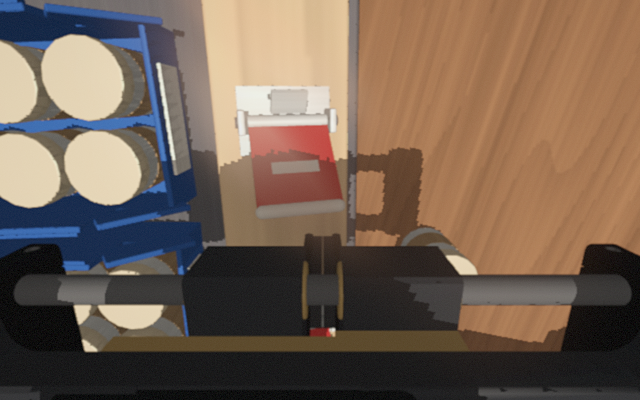

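The finger is beside the bead, on its +y side, and clear of it. I'll lower to about 92 mm.

```bash
python3 -m inch '[{"jaw":255,"x":0,"y":0.05,"z":-0.22,"ax":0,"ay":0,"az":0},{"jaw":255,"x":0,"y":0,"z":0,"ax":0,"ay":0,"az":0},{"jaw":255,"x":0,"y":0,"z":0,"ax":0,"ay":0,"az":0}]'
```

```text
time_s: 2.7
tcp_pos: [0.5698, -0.1265, 0.0964]
ee_rot: [[0.222, -0.975, 0.011], [-0.975, -0.222, -0.002], [0.005, -0.011, -1.0]]
wrist_force: [0.0, 0.2, 0.9]
gripper_width: 0.005
```

```bash
python3 -m inch '[{"jaw":255,"x":0.04,"y":-0.18,"z":-0.07,"ax":0,"ay":0,"az":0},{"jaw":255,"x":0.04,"y":-0.18,"z":0,"ax":0,"ay":0,"az":0},{"jaw":255,"x":0.04,"y":-0.18,"z":0,"ax":0,"ay":0,"az":0}]'; python3 - <<'E'
from station import *
import cv2
cv2.imwrite("pics/wrist3.png",cv2.cvtColor(capture("wrist"),cv2.COLOR_RGB2BGR))
s=sense();print(s['tcp_pos'],s['wrist_force'])
E
```

```text
time_s: 3.08
tcp_pos: [0.5778, -0.1603, 0.0924]
ee_rot: [[0.223, -0.975, 0.012], [-0.975, -0.223, -0.002], [0.005, -0.012, -1.0]]
wrist_force: [-0.4, 0.4, -0.3]
gripper_width: 0.007
[ 0.57802704 -0.16140038  0.09233395] [ 0.84024853 -0.52380654  0.07335556]
```

View pics/wrist3.png

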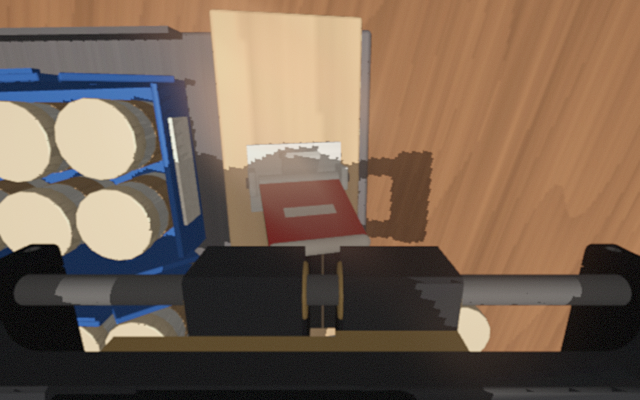

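The leaf is rising on the finger at low force. I'll carry on past the hinge.

```bash
python3 -m inch '[{"jaw":255,"x":0.04,"y":-0.17,"z":0,"ax":0,"ay":0,"az":0},{"jaw":255,"x":0.04,"y":-0.17,"z":0,"ax":0,"ay":0,"az":0},{"jaw":255,"x":0.04,"y":-0.17,"z":0,"ax":0,"ay":0,"az":0},{"jaw":255,"x":0,"y":0,"z":0,"ax":0,"ay":0,"az":0},{"jaw":255,"x":0,"y":0,"z":0,"ax":0,"ay":0,"az":0}]'; python3 - <<'E'
from station import *
import cv2
cv2.imwrite("pics/wrist4.png",cv2.cvtColor(capture("wrist"),cv2.COLOR_RGB2BGR))
s=sense();print(s['tcp_pos'],s['wrist_force'])
E
```

```text
time_s: 3.75
tcp_pos: [0.5857, -0.1953, 0.0921]
ee_rot: [[0.221, -0.975, 0.012], [-0.975, -0.221, -0.003], [0.005, -0.011, -1.0]]
wrist_force: [0.4, 0.1, 0.2]
gripper_width: 0.006
[ 0.58565232 -0.19526883  0.09206151] [-0.23688011  0.08873574 -0.94863692]
```

View pics/wrist4.png

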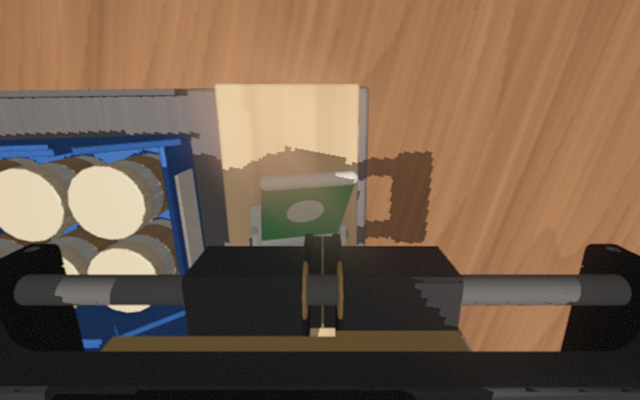

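Tag 4 now shows green with its white dot at (305,211). I'll lift straight up, then travel above the gap between tags 2 and 3.

```bash
python3 -m inch '[{"jaw":255,"x":0,"y":0,"z":0.5,"ax":0,"ay":0,"az":0},{"jaw":255,"x":0,"y":0,"z":0.8,"ax":0,"ay":0,"az":0},{"jaw":255,"x":0,"y":0,"z":0.5,"ax":0,"ay":0,"az":0},{"jaw":255,"x":-0.2,"y":0.85,"z":0,"ax":0,"ay":0,"az":0},{"jaw":255,"x":-0.2,"y":0.85,"z":0,"ax":0,"ay":0,"az":0},{"jaw":255,"x":-0.2,"y":0.85,"z":0,"ax":0,"ay":0,"az":0},{"jaw":255,"x":-0.2,"y":0.85,"z":0,"ax":0,"ay":0,"az":0},{"jaw":255,"x":0,"y":0,"z":0,"ax":0,"ay":0,"az":0},{"jaw":255,"x":0,"y":0,"z":0,"ax":0,"ay":0,"az":0}]'; python3 - <<'E'
from station import *
import cv2
cv2.imwrite("pics/wrist5.png",cv2.cvtColor(capture("wrist"),cv2.COLOR_RGB2BGR))
s=sense();print(s['tcp_pos'],s['wrist_force'])
E
```

```text
time_s: 4.92
tcp_pos: [0.5345, 0.017, 0.2042]
ee_rot: [[0.225, -0.974, 0.014], [-0.974, -0.225, -0.001], [0.004, -0.014, -1.0]]
wrist_force: [-0.7, -0.1, -0.4]
gripper_width: 0.008
[0.53465718 0.01675828 0.20414128] [-0.1828551   0.31568943  0.18023839]
```

View pics/wrist5.png

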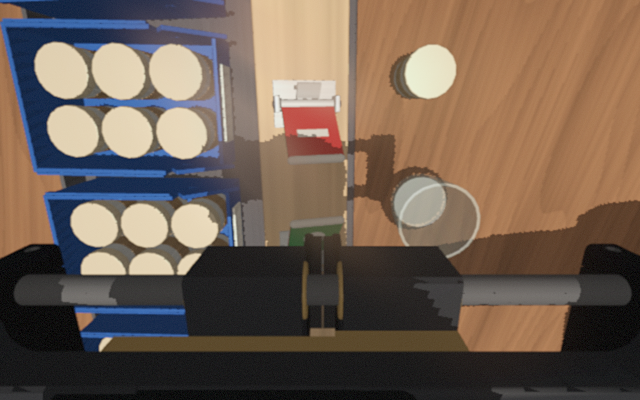

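Below the wrist camera, tag 3's bead (red) is at about (315,159) and tag 2's (green) at about (316,221), with the finger column at 323. I'll compute the gap middle.

```bash
python3 - <<'E'
from h import *
from station import sense
im=cv2.imread("pics/wrist5.png")[140:250,260:380]; cv2.imwrite("pics/w5z.png",cv2.resize(im,None,fx=5,fy=5,interpolation=cv2.INTER_CUBIC))
p=camera_params("wrist")
t=sense()['tcp_pos'];yaw=np.radians(13);ex=np.array([np.cos(yaw),np.sin(yaw)]);ey=np.array([-ex[1],ex[0]])
e3=onz(p,315,159,.1)[:2];e2=onz(p,316,221,.1)[:2];m=(e2+e3)/2
print(e3,e2,'gap',(e2-e3)@ey,'mid',m,'tcp-mid rack x,y',(t[:2]-m)@ex,(t[:2]-m)@ey)
m2=np.array([.538,.0115]);print('vs top/scene mid',(t[:2]-m2)@ex,(t[:2]-m2)@ey)
E
```

```text
[ 0.54876625 -0.01483182] [0.53634475 0.03688198] gap 0.05318261595298277 mid [0.5425555  0.01102508] tcp-mid rack x,y -0.006406194805591677 0.0073629934359062815
vs top/scene mid -0.002074289126500213 0.005875482045751159
```

View pics/w5z.png

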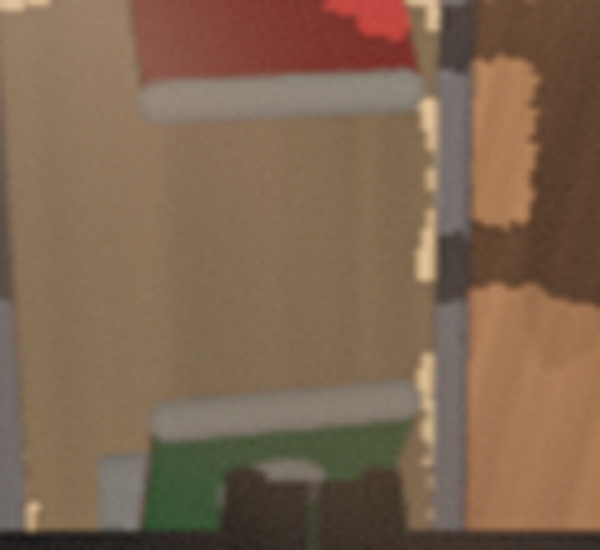

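```bash
python3 -m inch '[{"jaw":255,"x":0.08,"y":-0.1,"z":0,"ax":0,"ay":0,"az":0},{"jaw":255,"x":0,"y":0,"z":0,"ax":0,"ay":0,"az":0},{"jaw":255,"x":0,"y":0,"z":-0.5,"ax":0,"ay":0,"az":0},{"jaw":255,"x":0,"y":0,"z":-0.5,"ax":0,"ay":0,"az":0},{"jaw":255,"x":0,"y":0,"z":-0.35,"ax":0,"ay":0,"az":0},{"jaw":255,"x":0,"y":0,"z":0,"ax":0,"ay":0,"az":0},{"jaw":255,"x":0,"y":0,"z":0,"ax":0,"ay":0,"az":0}]'
```

```text
time_s: 5.85
tcp_pos: [0.542, 0.0045, 0.1217]
ee_rot: [[0.214, -0.977, 0.016], [-0.977, -0.214, -0.002], [0.005, -0.016, -1.0]]
wrist_force: [0.2, 0.1, 0.1]
gripper_width: 0.001
```

```bash
python3 -m inch '[{"jaw":255,"x":-0.03,"y":0.13,"z":0,"ax":0,"ay":0,"az":0},{"jaw":255,"x":0,"y":0,"z":0,"ax":0,"ay":0,"az":0}]'; python3 - <<'E'
from station import *
import cv2
cv2.imwrite("pics/wrist6.png",cv2.cvtColor(capture("wrist"),cv2.COLOR_RGB2BGR))
s=sense();print(s['tcp_pos'],s['wrist_force'])
E
```

```text
time_s: 6.1
tcp_pos: [0.5413, 0.0128, 0.1235]
ee_rot: [[0.214, -0.977, 0.02], [-0.977, -0.214, -0.001], [0.005, -0.019, -1.0]]
wrist_force: [-0.3, -0.2, 0.3]
gripper_width: 0.005
[0.54133005 0.0126773  0.12350046] [-0.24855932  1.32922192  0.25416095]
```

View pics/wrist6.png

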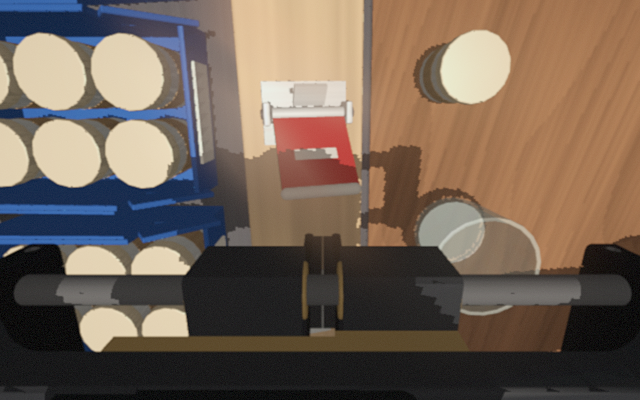

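```bash
python3 -m inch '[{"jaw":255,"x":0,"y":0.01,"z":-0.25,"ax":0,"ay":0,"az":0},{"jaw":255,"x":0,"y":0.01,"z":-0.2,"ax":0,"ay":0,"az":0},{"jaw":255,"x":0,"y":0,"z":0,"ax":0,"ay":0,"az":0},{"jaw":255,"x":0,"y":0,"z":0,"ax":0,"ay":0,"az":0}]'; python3 - <<'E'
from station import *
import cv2
cv2.imwrite("pics/wrist7.png",cv2.cvtColor(capture("wrist"),cv2.COLOR_RGB2BGR))
im=cv2.cvtColor(capture("scene"),cv2.COLOR_RGB2BGR)[140:270,200:400]; cv2.imwrite("pics/scene7z.png",cv2.resize(im,None,fx=4,fy=4,interpolation=cv2.INTER_CUBIC))
s=sense();print(s['tcp_pos'],s['wrist_force'])
E
```

```text
time_s: 6.65
tcp_pos: [0.5409, 0.0141, 0.0943]
ee_rot: [[0.214, -0.977, 0.019], [-0.977, -0.214, -0.001], [0.005, -0.018, -1.0]]
wrist_force: [-0.5, 0.2, -0.1]
gripper_width: 0.004
[0.5409537  0.01408906 0.09455146] [ 0.52733918 -0.87207882 -0.68813185]
```

View pics/scene7z.png

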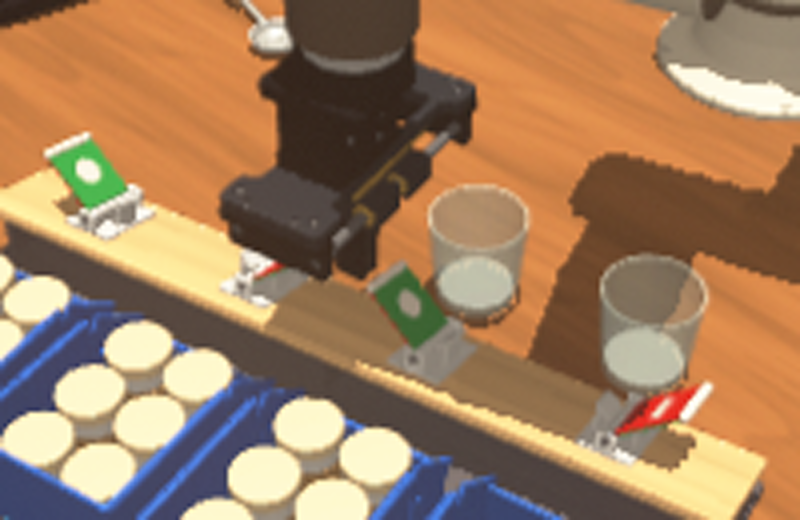

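The scene zoom shows the finger in the gap, tag 2 undisturbed and tag 4 green. Now I'll push tag 3.

```bash
python3 -m inch '[{"jaw":255,"x":0.04,"y":-0.18,"z":-0.04,"ax":0,"ay":0,"az":0},{"jaw":255,"x":0.04,"y":-0.18,"z":0,"ax":0,"ay":0,"az":0},{"jaw":255,"x":0.04,"y":-0.18,"z":0,"ax":0,"ay":0,"az":0},{"jaw":255,"x":0.04,"y":-0.18,"z":0,"ax":0,"ay":0,"az":0}]'
```

```text
time_s: 7.25
tcp_pos: [0.5517, -0.0317, 0.0928]
ee_rot: [[0.214, -0.977, 0.021], [-0.977, -0.214, -0.0], [0.005, -0.021, -1.0]]
wrist_force: [-0.1, -0.0, 0.5]
gripper_width: 0.006
```

```bash
python3 -m inch '[{"jaw":255,"x":0.04,"y":-0.18,"z":0,"ax":0,"ay":0,"az":0},{"jaw":255,"x":0.04,"y":-0.18,"z":0,"ax":0,"ay":0,"az":0},{"jaw":255,"x":0.02,"y":-0.1,"z":0,"ax":0,"ay":0,"az":0},{"jaw":255,"x":0,"y":0,"z":0,"ax":0,"ay":0,"az":0},{"jaw":255,"x":0,"y":0,"z":0,"ax":0,"ay":0,"az":0}]'; python3 - <<'E'
from station import *
import cv2
cv2.imwrite("pics/wrist8.png",cv2.cvtColor(capture("wrist"),cv2.COLOR_RGB2BGR))
s=sense();print(s['tcp_pos'],s['wrist_force'])
E
```

```text
time_s: 7.88
tcp_pos: [0.5581, -0.0627, 0.0927]
ee_rot: [[0.212, -0.977, 0.021], [-0.977, -0.212, -0.0], [0.005, -0.021, -1.0]]
wrist_force: [-0.2, 0.1, -0.1]
gripper_width: 0.008
[ 0.55812848 -0.06258293  0.09271556] [ 0.07167604  0.50907719 -0.10821615]
```

View pics/wrist8.png

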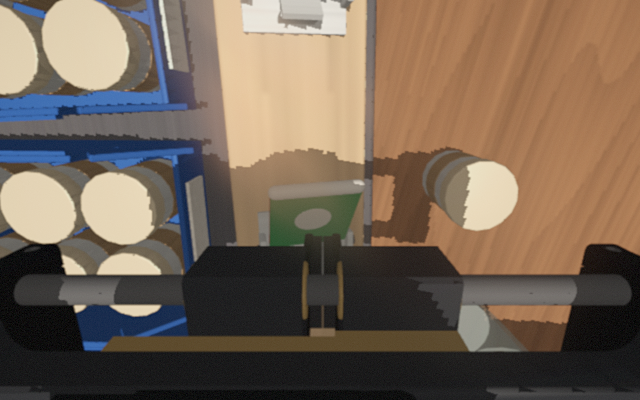

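Tag 3 has fallen to green, with its dot at (313,218). I'll lift straight up and back off to the right, clear of the rack, for a final check.

```bash
python3 -m inch '[{"jaw":255,"x":0,"y":0,"z":0.5,"ax":0,"ay":0,"az":0},{"jaw":255,"x":0,"y":0,"z":0.9,"ax":0,"ay":0,"az":0},{"jaw":255,"x":0,"y":0,"z":0.9,"ax":0,"ay":0,"az":0},{"jaw":255,"x":-0.6,"y":-0.7,"z":0,"ax":0,"ay":0,"az":0},{"jaw":255,"x":-0.6,"y":-0.7,"z":0,"ax":0,"ay":0,"az":0},{"jaw":255,"x":-0.6,"y":-0.7,"z":0,"ax":0,"ay":0,"az":0},{"jaw":255,"x":-0.4,"y":-0.8,"z":0,"ax":0,"ay":0,"az":0},{"jaw":255,"x":0,"y":0,"z":0,"ax":0,"ay":0,"az":0},{"jaw":255,"x":0,"y":0,"z":0,"ax":0,"ay":0,"az":0}]'; python3 - <<'E'
from station import *
import cv2
a=cv2.imread("pics/top0.png"); b=cv2.cvtColor(capture("top"),cv2.COLOR_RGB2BGR)
cv2.imwrite("pics/top9.png",b); im=b[60:260,100:460]; cv2.imwrite("pics/top9z.png",cv2.resize(im,None,fx=2.2,fy=2.2,interpolation=cv2.INTER_CUBIC))
s=cv2.cvtColor(capture("scene"),cv2.COLOR_RGB2BGR)[140:300,180:400]; cv2.imwrite("pics/scene9z.png",cv2.resize(s,None,fx=3.6,fy=3.6,interpolation=cv2.INTER_CUBIC))
E
```

```text
time_s: 9.05
tcp_pos: [0.4214, -0.2375, 0.2358]
ee_rot: [[0.22, -0.975, 0.024], [-0.975, -0.22, -0.002], [0.007, -0.023, -1.0]]
wrist_force: [0.8, 1.2, -0.8]
gripper_width: 0.008
```

View pics/top9z.png

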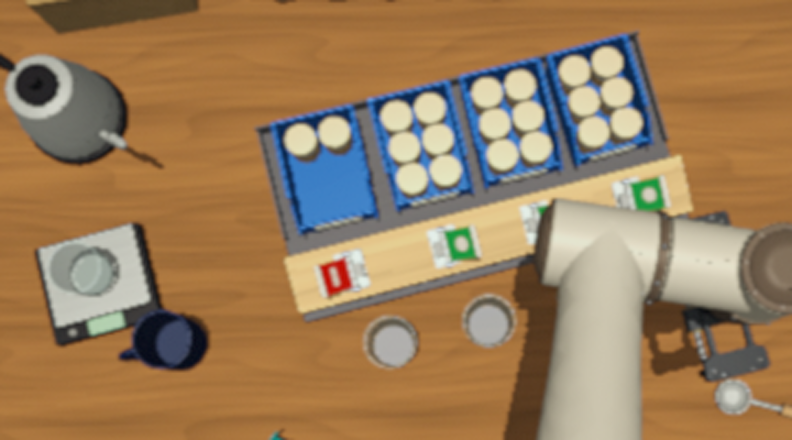

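View pics/scene9z.png

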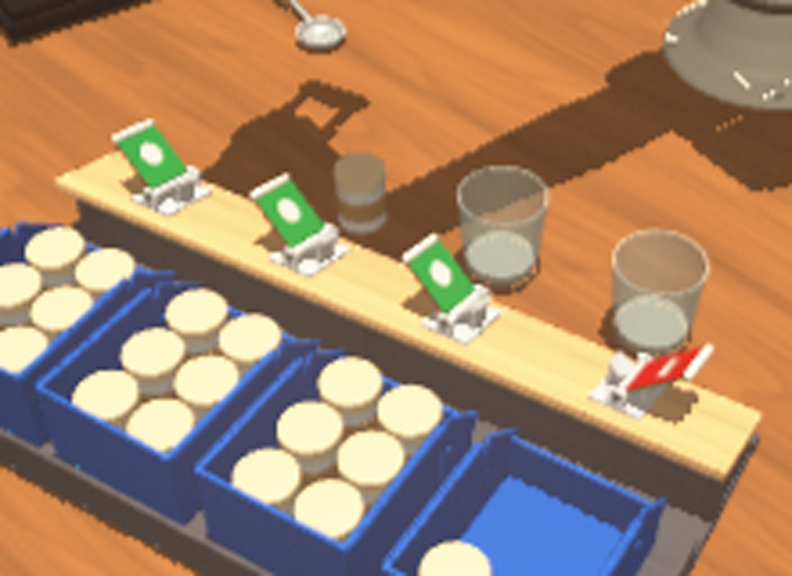

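The scene view shows red in front of the low bin and green with a white dot on the other three, all on their stops. The bins, glasses and tin are where they were, and the arm is clear. Handing in.

```bash
python3 -c "
from station import *
print(finish_job()); s=sense(); print(s['time_s'],s['wrist_force'])"
```

```text
the job is handed in; nothing more can be done
None
the job is handed in; nothing more can be done
```

I pushed over the two wrong tags and handed the job in at about 9 s of the 58 s allowed. They were the two at the rack's right (-y) end, both in front of full bins and both showing red. I used the closed fingertips, from the +y side, the rightmost tag first.

- **Tags:** the last scene picture shows all three tags in front of full bins green with the white dot, leaning on their stops. The tag in front of the two-tin bin still shows red. In the last top picture the arm hides most of the second tag from the right, so its final state rests on the scene and wrist pictures.
- **Forces:** the readings I took during the pushes stayed around 1 N or less. They are samples taken between moves, not a continuous record.
- **Other things:** by eye, the bins, glasses, loose tin and mug are where they were. The spoon was visible and not approached. I did not measure any of their positions to the millimetre.
- **Measurement disagreements:** the top and scene views differed by up to 5 mm on where the leaf edges stood. The arm also drifted a few millimetres during the coarser moves, so I corrected its position before lowering the finger into the narrow gap.
- **After handing in:** the state could no longer be read, so I have no readings from the judged second. The arm was clear of everything in the last pictures.

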